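Stack the sample cups and raise the camera post for the stock photo

ROBOT

A 7-joint arm with a two-finger parallel gripper is mounted at the origin on the work surface. World frame = base frame: x ahead of the robot, y to its left, z up, the work surface at z = 0. Lengths are in m, angles in rad, forces in N, time in s.
With the tool pointing down it reaches from about 0.4 to 0.85 m from the base axis. Payload 10.4 kg.
Tool frame: the origin (TCP) lies on the centre line of the jaws, within the pads' length; the fingertips stand 8 mm ahead of it and the grasp point (between the pads) lies 11 mm behind it; z points along the fingers, y is the direction in which the jaws open and shut (so a half turn about z gives the same grasp; the last joint's range is limited). The gripper opens to 85 mm and grips with 20 to 120 N. Pads are 22 mm wide; open, the fingers measure 114 mm over their backs; the gripper's body (76 mm by 85 mm) begins 54 mm behind the grasp point. The pads swing forward as they close: fully open they stand 13 mm farther back than shut.
Start: joints at [1.168, 0.332, -0.065, 1.46, 0.022, 1.35, -0.088], TCP at [0.232, -0.58, 0.239] pointing down, gripper open.
Joint ranges: [-2.6, 2.6], [-0.5, 2.12], [-1.47, 1.34], [0.16, 2.42], [-1.27, 4.41], [0.06, 2.06], [-2.6, 2.6]. Speed limits (rad/s): [2.22, 2.22, 2.79, 2.79, 3.14, 3.14, 3.14].

INTERFACE

Orientations are given as a unit quaternion [x, y, z, w].
In Python, from workcell import manip gives the robot as it stands.
- The arm moves only by the tool arm_command, never from a script. Its argument "targets" is text: rows parted by semicolons, each of 6 numbers parted by spaces: the shift along the tool's x, y, z in mm, then the turn, a rotation vector about the tool's x, y, z in rad. A call has 1 to 5 rows; each row shifts and turns the commanded pose from where the row before left it, along the tool's axes as they then stand; what a row does not reach is not made up. A row lasts 1/8 s, in which the tool goes at most 62.5 mm and 10.7 degrees, less where a joint would pass 70% of its speed; a pose out of reach is approached as far as the arm can. A call is refused whole if a number of a shift passes 62.5 or a number of a turn 0.188, either way. A call with a gripper value outside its range is refused whole. "grip" is the finger opening in mm, from 0 to 85.4, set as the call begins (left out, the last holds). The fingers move at their own pace and stop on an object; "squeeze" is the grip in N (left out, the last holds). Time passes only in rows, so rows that do not move let the fingers close. It gives the time, the measured TCP pose, the force and the opening at its end, in the units of the state.
- manip.get_obs(): the state, without advancing time (a new reading comes with each control period).
- manip.camera(name): name is "scene" or "top"; returns a dict with "frame" (400x640x3 uint8, red, green, blue), "vertical_fov" (degrees; the focal length in pixels is half the picture's height over the tangent of half this angle, whatever the lens; pixels are square), "cx", "cy" (the principal point, pixels), "distortion" ([k1, k2, p1, p2, k3] as OpenCV has them; the pictures are not rectified), "rvec" (rotation vector, rad) and "tvec" (3), from world to camera coordinates, as OpenCV has them. Camera axes: x right, y down, z forward; pixel columns grow to the right and rows downward; lengths in m; the calibration is good to about 2 mm. A picture is of the moment at which its call begins. There is no depth.
- manip.hand_in(): hands the job in, once; it reports no verdict.
Trained networks look in a picture, given as the dict that the camera call returned (one of the last four; its "shot" number tells which), for a name from the list of things; names that differ only in an ending like _2 or _b are one class to them, and where a whole thing is asked for, a point or a joint stands for the part that bears it (a point fixed in the world has none). Each returns a list of dicts, best first, with "p" (0 to 1); they miss things now and then, are a little off and sometimes report something else, mostly with a low value. They report only what shows in the picture. A call takes as long as a camera call.
- manip.search_frame(picture, name): "xyz" ([x, y, z] in m, in the coordinates of the camera as it stood for that picture, good to about 4 mm: the middle of the surface that is visible of it).
The state is a dict: "clock": time; "joint_pos": joint angles; "joint_velocities": joint speeds; "tau": joint torques, N m; "position": TCP position; "ee_rot": TCP orientation; "ft_force": force on the tool from outside, world axes, zero at the start; "torque": the same for the moment, N m; "grip_width": opening from 0.0 (shut) to 1.0 (fully open).
Only numpy, scipy, OpenCV 4.12 (cv2) and the standard library are available. Lean on these libraries where they do the work, as an engineer would, in place of code of your own. Each camera call takes 0.05 s, during which the arm holds its last target.

TASK

For the stock photo, nest the loose blue cup upright into the identical blue cup that stands on the white photo plate, leave the pair standing there, and leave the other things on the bench alone. Then squeeze the red button on the yellow grip of the camera post, pull the post straight up past its first stop to the second stop, fully extended, and keep holding it there: it sinks if let go, so finish while still holding the grip.

Things in the scene. Friction and masses are not known exactly. Their poses are not given: they have to be found in the camera images.
- plate: White round photo plate fixed flat on the bench, 140 mm across, 4 mm thick. Origin: centre of its underside, on the bench.
- base_cup: Blue plastic stacking cup, 85 mm high, mouth up, about 0.1 kg, standing loose on the photo plate. From 49 mm up to the rim it has an upright collar 60 mm across outside, 55 mm inside (wall 2.5 mm); below, a narrower foot tapers from 46 mm to 36 mm at the bottom. Origin: centre of its underside, z up.
- loose_cup: The second cup, exactly like the first, standing upright alone on the bench to the robot's right (its place is swapped with the orange tub's and the small carton's). Nested, its foot enters the other's mouth with 4 mm play all round and the step under its collar, 49 mm above its underside, rests on the other's rim: its origin is then 36 mm above the other's. Origin: centre of its underside.
- post: Camera post at the robot's left: black round foot 120 mm across, 12 mm high, fixed to the bench, with an upright three-section telescopic tube. Origin: centre of the foot's underside; z up along the tube, x the way the red button faces, -y the way the grey camera looks. The camera (56 mm wide in x, reaching 60 mm from the axis in -y) moves with the grip; its top is 26 mm below the grip's centre.
- grip (a point): Centre of the yellow hand grip on top of the post: an upright block 28 mm in the post's x, 26 mm in y, 52 mm tall; centre 161 mm above the bench collapsed, 291 mm fully extended. Take it from above, one finger on the red button, the other on the opposite face (36 mm over grip and button, 30 mm with the button squeezed in). Axes as the post's.
- button_face (a point): Centre of the outer face of the red button (18 mm wide, 38 mm tall) on the grip's +x side, at the height of the grip's centre; it stands out 8 mm.
- button (a joint): Travel of the red button towards the grip: 0 out, 0.006 m fully squeezed in (about 5.5 N, springs back). While it is out a catch locks the collapsed post; from 0.0035 m on the catch is free. Keep it squeezed while pulling.
- upper (a joint): Extension of the top section out of the middle one: 0 collapsed, 0.065 m at its end. It comes out first, to the first stop (about 4 N to lift it).
- middle (a joint): Extension of the middle section out of the fixed tube: 0 collapsed, 0.065 m at its end. It follows once the top section is out (about 6 N in all); both at their ends is the second stop, the grip 130 mm above its start. Nothing latches there: the post sinks by its own weight when let go.
- tub: Orange round bowl-shaped tub, 74 mm across, 48 mm high, loose bystander. Origin: centre of its underside.
- carton: Small cardboard carton 65 x 55 x 50 mm high, loose bystander. Origin: centre of its underside.
- tape_roll: Roll of brown tape lying flat, 90 mm across, 48 mm high, loose bystander at the far left. Origin: centre of its underside.
- marker: Black marker pen 120 mm long, 16 mm thick, lying loose beyond the plate. Origin: middle of its underside.
- parcel: Cardboard parcel 100 x 80 x 50 mm high, loose, beyond the post. Origin: centre of its underside.

How it is judged:
By the outcome, as a careful person would: the job done as asked, in the order asked, and still so for the second after the job is handed in, while the arm keeps its last pose, push and grip.
It also fails if it takes over 43 s, if anything falls off the work surface, if the arm or the gripper's body presses on something with over 40 N, if the wrist force passes 120 N, or if a joint passes its speed limit or range.

## Working session

There is one attempt and no reset: what is moved stays moved. The work goes in short steps, Python scripts to look and compute and a tool call to move; the robot and the scene stay as the last step left them, time stands still between calls to the robot, and variables do not carry over. Pictures are saved under pics/ and viewed, and the job is handed in when it is done.

Besides the shell and the picture viewer there is one more tool, called after ">>>" as a command line: name --argument value ..., lists and objects as JSON in quotes. arm_command: Moves the arm, as the interface text tells. Its arguments: {"type":"object","properties":{"targets":{"type":"string"},"grip":{"type":"number"},"squeeze":{"type":"number"}},"required":["targets"]}

```bash
mkdir -p pics
cat > h.py <<'E'
import numpy as np, cv2
from workcell import manip
def w2c(p): return cv2.Rodrigues(np.array(p['rvec'],float))[0], np.array(p['tvec'],float).reshape(3)
def toworld(p,x):
    R,t=w2c(p); return R.T@(np.array(x)-t)
def K(p):
    f=200/np.tan(np.radians(p['vertical_fov'])/2); return np.array([[f,0,p['cx']],[0,f,p['cy']],[0,0,1]])
def proj(p,X):
    return cv2.projectPoints(np.array(X,float).reshape(-1,1,3),np.array(p['rvec'],float),np.array(p['tvec'],float),K(p),np.array(p['distortion'],float))[0].reshape(-1,2)
def pix2plane(p,uv,z):
    R,t=w2c(p); u=cv2.undistortPoints(np.array(uv,float).reshape(-1,1,2),K(p),np.array(p['distortion'],float)).reshape(-1,2)
    d=np.c_[u,np.ones(len(u))]@R; c=-R.T@t
    return c+d*((z-c[2])/d[:,2])[:,None]
def save(p,n): cv2.imwrite('pics/'+n,p['frame'][:,:,::-1])
E
python3 - <<'E'
from h import *
np.set_printoptions(precision=4,suppress=True)
print(manip.get_obs())
for c in ['scene','top']:
    p=manip.camera(c); save(p,c+'0.png'); R,t=w2c(p); print(c,-R.T@t,p['vertical_fov'],p['distortion'])
    for n in ['plate','base_cup','loose_cup','post','grip','button_face','tub','carton','tape_roll','marker','parcel']:
        for r in manip.search_frame(p,n)[:3]: print(n,round(r['p'],2),toworld(p,r['xyz']),proj(p,toworld(p,r['xyz']))[0])
E
```

```text
{'clock': 0.0, 'joint_pos': array([ 1.1684,  0.3329, -0.0647,  1.461 ,  0.0216,  1.3499, -0.0885]), 'joint_velocities': array([-0.001 ,  0.0009,  0.0001, -0.0009, -0.001 , -0.0001,  0.    ]), 'tau': array([  0.0004, -62.545 ,   0.0493, -39.16  ,   0.0162,   0.01  ,
         0.    ]), 'position': array([ 0.2316, -0.5801,  0.2385]), 'ee_rot': array([ 0.982 ,  0.1888, -0.0002, -0.0007]), 'ft_force': array([ 0.8859, -0.1379, -0.215 ]), 'torque': array([ 0.0283, -0.0515, -0.0553]), 'grip_width': 0.9981241322422376}
scene [1.5295 0.0527 0.9375] 44.5014315568106 [0.0499 0.     0.     0.     0.    ]
plate 0.8 [ 0.5933 -0.0295  0.0069] [307.7853 243.4391]
base_cup 0.96 [ 0.5894 -0.0136  0.0661] [313.6819 226.5327]
base_cup 0.65 [0.6904 0.3686 0.0474] [465.8578 266.5236]
loose_cup 0.87 [ 0.5575 -0.3037  0.0624] [206.3455 215.0494]
post 0.94 [0.5175 0.2356 0.0113] [404.5561 227.2626]
grip 0.7 [0.5174 0.2303 0.1345] [407.9686 192.7746]
tub 0.96 [ 0.598  -0.1849  0.0336] [249.0251 235.0863]
carton 0.58 [ 0.477  -0.1557  0.0473] [266.1645 202.3703]
tape_roll 0.61 [0.4312 0.3915 0.0314] [457.3365 2
[... 181 characters left out ...]
     0.      0.      0.    ]
plate 0.71 [ 0.5618 -0.0234  0.0044] [341.1219 227.4617]
base_cup 0.84 [ 0.5872 -0.0135  0.0605] [339.6103 214.0583]
loose_cup 0.58 [ 0.552  -0.3174  0.0517] [451.9212 240.2909]
post 0.75 [0.4937 0.2332 0.0099] [245.1673 241.0439]
grip 0.79 [0.5038 0.2183 0.1316] [245.0109 230.6734]
tub 0.96 [ 0.6225 -0.1794  0.0245] [400.3856 210.8187]
tub 0.26 [0.5028 0.2179 0.1355] [244.8973 230.8501]
carton 0.68 [ 0.4494 -0.1638  0.0525] [391.4167 272.5428]
tape_roll 0.58 [0.4108 0.3908 0.0521] [179.1455 263.0346]
marker 0.56 [0.7415 0.0344 0.0108] [327.3028 162.5047]
parcel 0.82 [0.6795 0.3706 0.0496] [203.4809 166.5007]
parcel 0.19 [0.4888 0.2306 0.0107] [245.7981 242.9   ]
```

View pics/scene0.png

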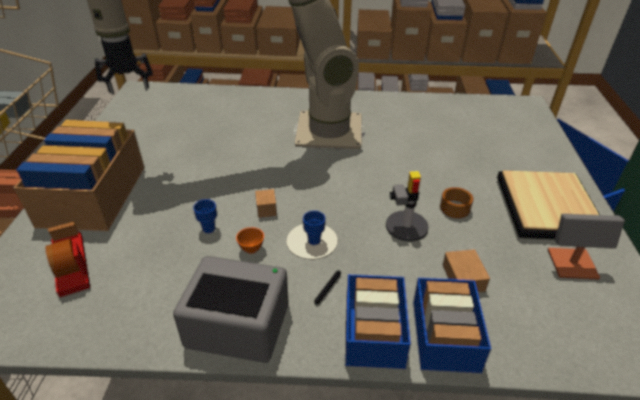

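View pics/top0.png

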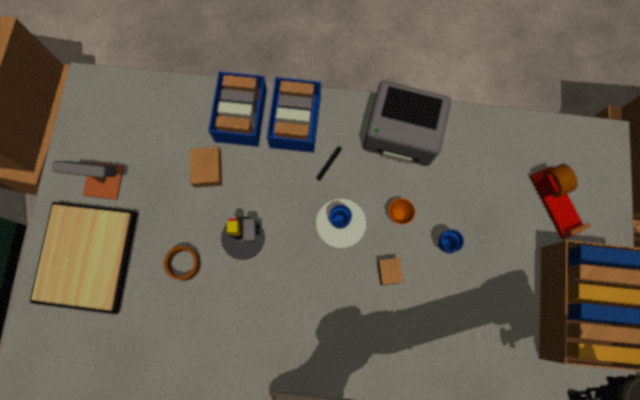

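```bash
cat > m.py <<'E'
from h import *
np.set_printoptions(precision=4,suppress=True)
p=manip.camera('top'); s=manip.camera('scene')
def crop(p,x,y,w,h,n,k): cv2.imwrite('pics/'+n,cv2.resize(p['frame'][y:y+h,x:x+w,::-1],None,fx=k,fy=k,interpolation=cv2.INTER_CUBIC))
crop(p,210,195,70,70,'c_post.png',8); crop(p,310,190,160,80,'c_cups.png',5)
crop(s,375,160,70,85,'c_spost.png',7); crop(s,185,190,160,80,'c_scups.png',5)
# blue masks
for q,nm,z in((p,'top',.085),(s,'scene',.085)):
    f=q['frame'].astype(int); m=((f[:,:,2]>f[:,:,0]+35)&(f[:,:,2]>f[:,:,1]+25)).astype(np.uint8)
    n,l,st,c=cv2.connectedComponentsWithStats(m)
    for i in range(1,n):
        if 30<st[i,4]<1200: print(nm,st[i],c[i],pix2plane(q,[c[i]],z)[0])
    m=((f[:,:,0]>120)&(f[:,:,1]>100)&(f[:,:,2]<70)).astype(np.uint8)
    n,l,st,c=cv2.connectedComponentsWithStats(m)
    for i in range(1,n):
        if 15<st[i,4]<600: print(nm,'yel',st[i],c[i],pix2plane(q,[c[i]],.187)[0])
np.savez('k.npz')
E
python3 m.py
```

```text
top [ 209   72   56   73 1093] [237.6972 116.6231] [0.8208 0.2914 0.085 ]
top [329 205  22  23 381] [339.6457 215.6404] [ 0.5779 -0.0132  0.085 ]
top [440 230  23  23 380] [450.6053 240.4816] [ 0.5452 -0.305   0.085 ]
top [580 245  60  22 887] [610.0045 255.451 ] [ 0.5519 -0.7267  0.085 ]
top [581 304  59  20 903] [610.0022 313.5282] [ 0.4024 -0.7248  0.085 ]
top yel [225  77   6   7  19] [228.      80.4211] [0.8755 0.3094 0.187 ]
top yel [283  83   9   7  27] [286.2593  86.0741] [0.8763 0.1591 0.187 ]
top yel [190 149   8   8  28] [192.5357 152.0357] [0.675  0.3667 0.187 ]
top yel [227 221  11  12 122] [231.8361 226.3033] [0.5024 0.2421 0.187 ]
top yel [396 259   6  21  55] [398.7091 269.5818] [ 0.445  -0.1598  0.187 ]
top yel [582 267  10  10  46] [585.7826 271.2391] [ 0.4891 -0.6041  0.187 ]
top yel [382 269  14  14  72] [388.0833 275.8889] [ 0.4277 -0.1363  0.187 ]
top yel [583 326   9  11  37] [586.1351 329.5676] [ 0.3538 -0.605   0.187 ]
scene [182  70  18  12 127] [191.0315  75.5591] [-0.2144 -0.5396  0.085 ]
scene [488  81  24  13 212] [499.6274  86.5425] [-0.2145  0.6395  0.085 ]
scene [ 45 134  65  11 489] [ 76.6933 138.8466] [ 0.2534 -0.7732  0.085 ]
scene [ 17 162  73  13 623] [ 52.7865 168.0032] [ 0.408  -0.7735  0.085 ]
scene [194 199  22  33 505] [205.4713 213.4416] [ 0.5765 -0.2982  0.085 ]
scene [303 211  22  33 494] [313.6883 224.8866] [ 0.6035 -0.0126  0.085 ]
scene yel [ 61 119  51  11 309] [ 84.0518 124.3366] [ 0.3305 -0.6864  0.187 ]
scene yel [113 126   8   4  19] [116.8421 127.4211] [ 0.3391 -0.5906  0.187 ]
scene yel [ 37 146  68  11 582] [ 70.1564 150.9347] [ 0.4645 -0.666   0.187 ]
scene yel [410 172  10   7  59] [414.322  174.9153] [0.5087 0.2409 0.187 ]
scene yel [552 249  17  12  78] [559.6154 254.7436] [0.775  0.5237 0.187 ]
scene yel [442 292  17   1  17] [450. 292.] [0.8922 0.2762 0.187 ]
```

View pics/c_post.png

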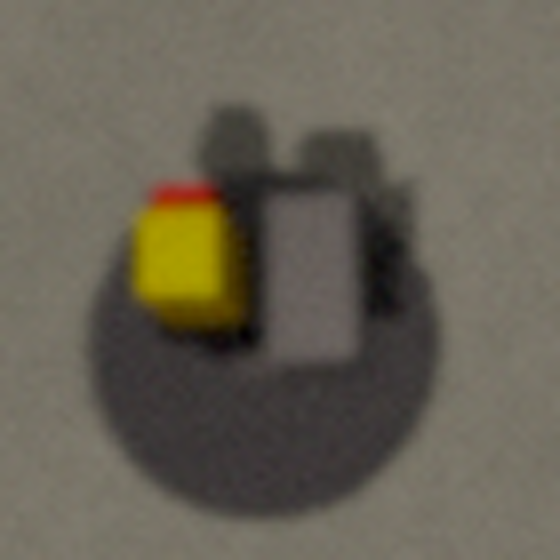

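View pics/c_cups.png

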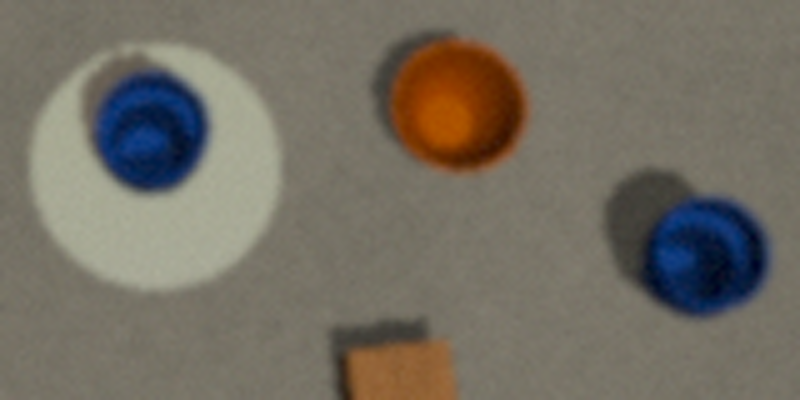

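View pics/c_spost.png

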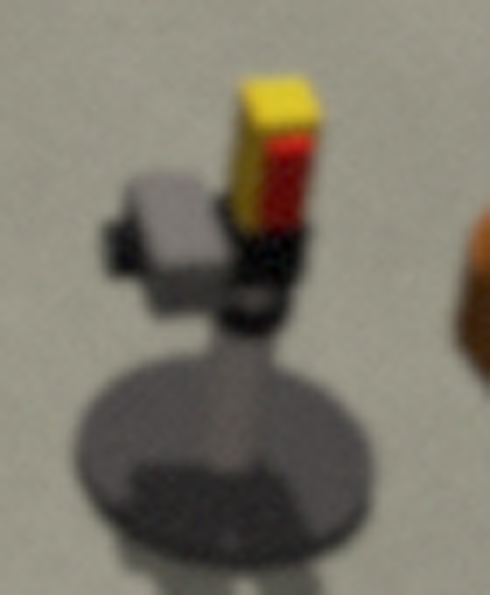

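View pics/c_scups.png

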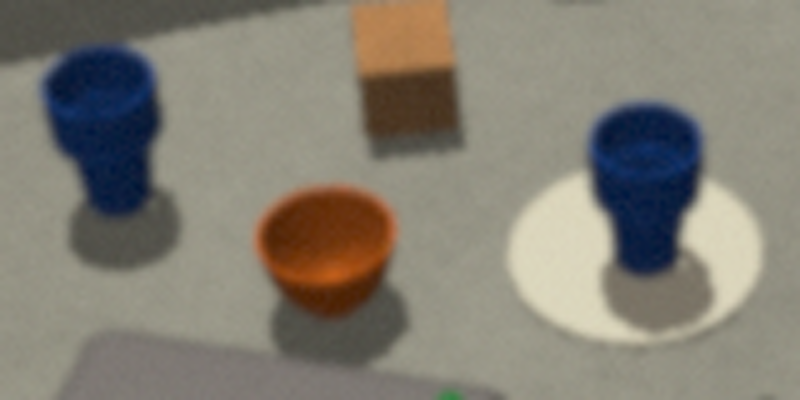

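```bash
cat > fit.py <<'E'
from h import *
from scipy.optimize import minimize
np.set_printoptions(precision=4,suppress=True)
A=np.linspace(0,2*np.pi,48,endpoint=False); C=np.c_[np.cos(A),np.sin(A)]
def sil(p,parts,x,y,z0,k=8,box=None):
    # rendered coverage
    x0,y0,w,h=box; im=np.zeros((h*k,w*k),np.uint8)
    for (r1,z1,r2,z2) in parts:
        X=np.r_[np.c_[C*r1+[x,y],np.full(48,z0+z1)],np.c_[C*r2+[x,y],np.full(48,z0+z2)]]
        uv=(proj(p,X)-[x0,y0]+.5)*k-.5
        cv2.fillConvexPoly(im,cv2.convexHull(np.round(uv*16).astype(np.int32)),255,shift=4)
    im=cv2.GaussianBlur(im,(0,0),k*0.9)
    return cv2.resize(im,(w,h),interpolation=cv2.INTER_AREA)/255.
CUP=[(.03,.049,.03,.085),(.018,0,.023,.049)]
def fitcup(ps,x,y,z0,parts=CUP):
    d=[]
    for p in ps:
        c=proj(p,[x,y,z0+.045])[0]; b=(int(c[0])-28,int(c[1])-28,56,56)
        f=p['frame'][b[1]:b[1]+56,b[0]:b[0]+56].astype(float)
        m=np.clip((f[:,:,2]-f[:,:,0]+5)/45,0,1); d.append((p,b,m))
    def cost(v): return sum(((sil(p,parts,v[0],v[1],z0,box=b)-m)**2).sum() for p,b,m in d)
    r=minimize(cost,[x,y],method='Nelder-Mead',options=dict(initial_simplex=[[x,y],[x+.008,y],[x,y+.008]],xatol=1e-4,fatol=1e-3))
    return r.x,r.fun
if __name__=='__main__':
    p=manip.camera('top'); s=manip.camera('scene')
    for nm,x,y,z in(('base',.58,-.013,.004),('loose',.548,-.305,0)):
        print(nm,'top',fitcup([p],x,y,z),'scene',fitcup([s],x,y,z),'both',fitcup([p,s],x,y,z))
    # yellow top face / foot
    for q in (p,s):
        f=q['frame'].astype(float); 
        m=((f[:,:,0]>150)&(f[:,:,1]>135)&(f[:,:,2]<80)).astype(np.uint8)
        m[:,:200]=0;m[:,440:]=0;m[:150]=0;m[250:]=0;ys,xs=np.nonzero(m[:, :]); 
        if len(xs): print('yeltop',xs.mean(),ys.mean(),len(xs),pix2plane(q,[[xs.mean(),ys.mean()]],.187))
    # project hypothetical post
    for yaw in (0,):
        pass
    np.set_printoptions(precision=1)
    # foot circle overlay
    def ov(P,yaw,n):
        c,sn=np.cos(yaw),np.sin(yaw); R=np.array([[c,-sn,0],[sn,c,0],[0,0,1]])
        for q,(x,y,w,h),nm in((p,(210,195,70,70),'t'),(s,(375,160,70,85),'s')):
            k=8; im=cv2.resize(q['frame'][y:y+h,x:x+w,::-1],None,fx=k,fy=k,interpolation=cv2.INTER_CUBIC)
            def L(X,col):
                uv=(proj(q,np.array(X)@R.T+P)-[x,y]+.5)*k; cv2.polylines(im,[np.round(uv).astype(np.int32)],True,col,1)
            L(np.c_[C*.06,np.full(48,.012)],(0,255,0)); L(np.c_[C*.06,np.full(48,0)],(0,150,0))
            for z in(.135,.187): L([[a*.014,b*.013,z] for a,b in((1,1),(-1,1),(-1,-1),(1,-1))],(255,0,255))
            L([[.022,-.009,.142],[.022,.009,.142],[.022,.009,.18],[.022,-.009,.18]],(255,255,0))
            L([[-.028,-.06,.135],[.028,-.06,.135],[.028,-.02,.135],[-.028,-.02,.135]],(255,255,255))
            cv2.imwrite('pics/%s_%s.png'%(n,nm),im)
    import sys
    ov(np.array([float(sys.argv[1]),float(sys.argv[2]),0]),float(sys.argv[3]),sys.argv[4])
E
python3 fit.py .499 .238 0 o1
```

```text
base top (array([ 0.5805, -0.0142]), np.float64(11.65774018539878)) scene (array([ 0.5755, -0.0147]), np.float64(31.149761202956128)) both (array([ 0.5789, -0.0142]), np.float64(55.883974539706955))
loose top (array([ 0.5476, -0.3105]), np.float64(10.988315605109147)) scene (array([ 0.5429, -0.3103]), np.float64(16.042335853731473)) both (array([ 0.5463, -0.3097]), np.float64(40.10728864966466))
yeltop 231.82926829268294 226.35365853658536 82 [[0.5022 0.2421 0.187 ]]
yeltop 414.64814814814815 174.44444444444446 54 [[0.5066 0.2419 0.187 ]]
```

View pics/o1_t.png

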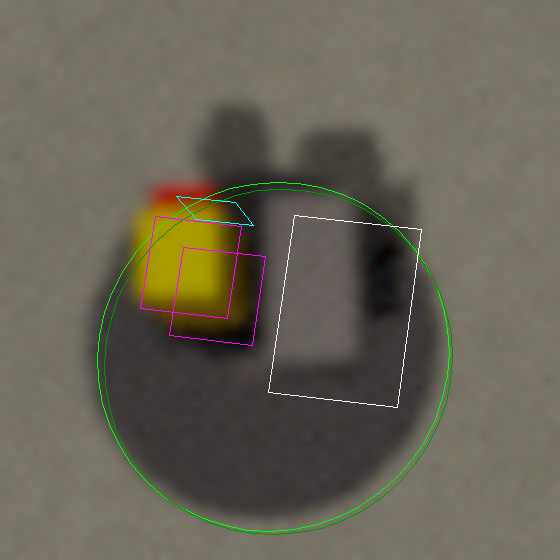

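View pics/o1_s.png

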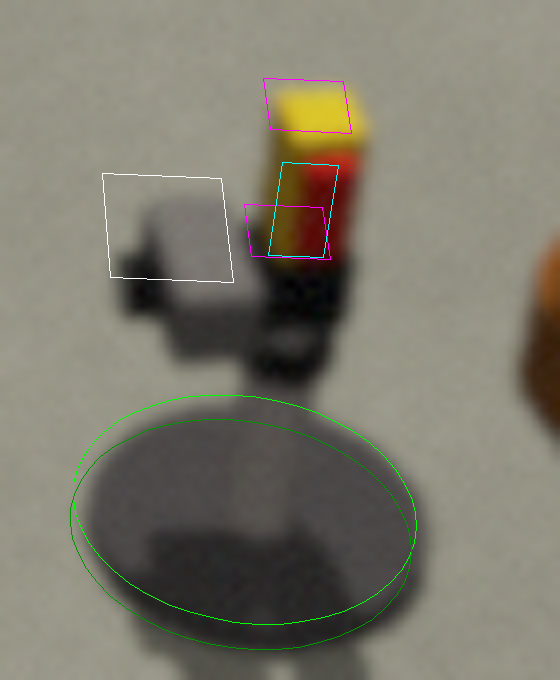

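```bash
python3 fit.py .504 .241 0.16 o2 >/dev/null
```

```text
(no output)
```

View pics/o2_t.png

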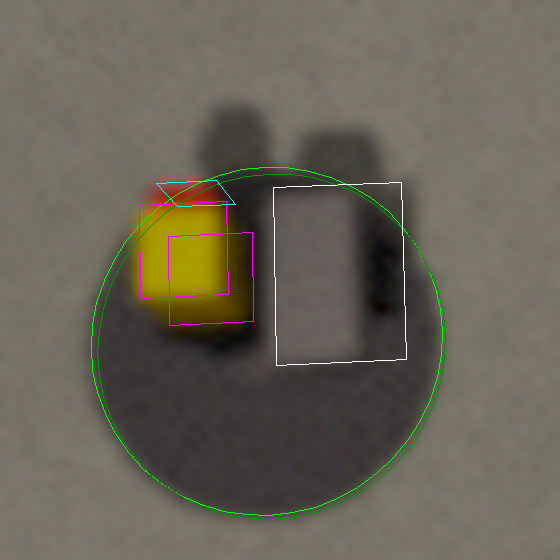

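View pics/o2_s.png

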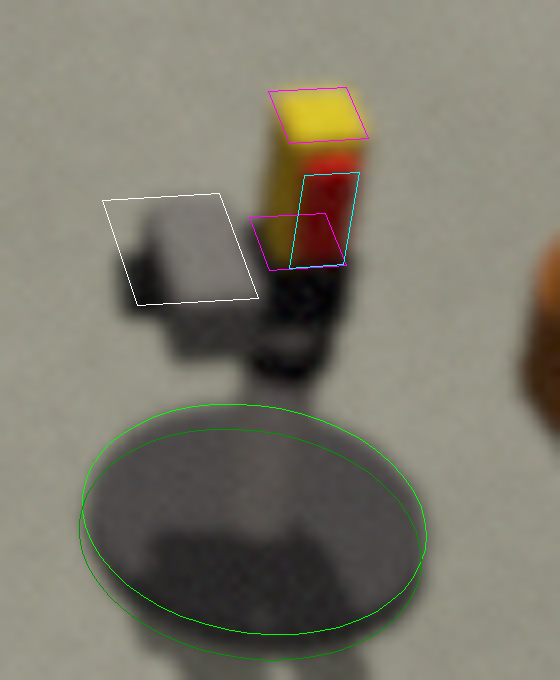

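```bash
cat > go.py <<'E'
import sys
from h import *
from scipy.spatial.transform import Rotation as R
np.set_printoptions(precision=4,suppress=True)
o=manip.get_obs(); T=np.array([float(a) for a in sys.argv[1:4]]); r=R.from_quat(o['ee_rot'])
print('clock',o['clock'],'pos',o['position'],'F',o['ft_force'],'w',o['grip_width']*85.4,'q',o['joint_pos'])
M=r.as_matrix(); print('yaw of jaw axis deg',np.degrees(np.arctan2(M[1,1],M[0,1])),'z',M[:,2])
print('shift mm',M.T@(T-o['position'])*1000)
if len(sys.argv)>4:
    a=np.radians(float(sys.argv[4])); y=np.array([np.cos(a),np.sin(a),0]); z=np.array([0,0,-1.]); D=np.c_[np.cross(y,z),y,z]
    print('turn tool',(r.inv()*R.from_matrix(D)).as_rotvec(), 'shift in final frame',D.T@(T-o['position'])*1000)
E
python3 go.py .5455 -.310 .12
```

```text
clock 1.5 pos [ 0.2317 -0.5804  0.2393] F [ 0.0084  0.5279 -0.1345] w 85.39482531943024 q [ 1.1684  0.3323 -0.0647  1.4602  0.0216  1.3499 -0.0885]
yaw of jaw axis deg -68.2413842964197 z [-0.      0.0001 -1.    ]
shift mm [ 391.6894 -134.8463  119.2891]
```

>>> arm_command --targets "49 -17 10 0 0 0; 49 -17 10 0 0 0; 49 -17 10 0 0 0; 49 -17 10 0 0 0; 49 -17 10 0 0 0" --grip 85.4

```text
clock: 2.12
position: [0.4289, -0.4096, 0.1892]
ee_rot: [0.982, 0.189, 0.0, 0.0]
ft_force: [0.4, -0.3, 0.2]
grip_width: 1.001
```

>>> arm_command --targets "49 -17 20 0 0 0; 49 -17 20 0 0 0; 49 -16 20 0 0 0; 0 0 0 0 0 0; 0 0 0 0 0 0"

```text
clock: 2.75
position: [0.5455, -0.3103, 0.1293]
ee_rot: [0.982, 0.189, -0.0, 0.0]
ft_force: [0.1, -0.7, 0.2]
grip_width: 0.999
```

```bash
python3 go.py .5455 -.310 .058; python3 -c "
from h import *
save(manip.camera('scene'),'s1.png')"
```

```text
clock 2.75 pos [ 0.5455 -0.3103  0.1293] F [ 0.1042 -0.6563  0.1649] w 85.31775411428524 q [ 0.6533  0.431  -0.2689  1.5739  0.1224  1.1534 -0.833 ]
yaw of jaw axis deg -68.24786297907839 z [-0.0004 -0.0005 -1.    ]
shift mm [ 0.141  -0.287  71.3226]
```

View pics/s1.png

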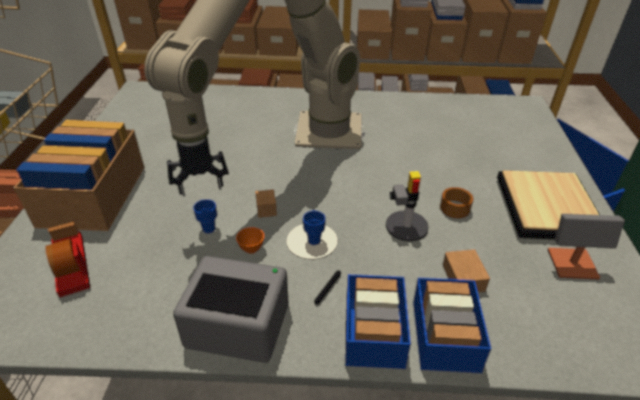

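>>> arm_command --targets "0 0 20 0 0 0; 0 0 20 0 0 0; 0 0 20 0 0 0; 0 0 11 0 0 0; 0 0 0 0 0 0"

```text
clock: 3.42
position: [0.5452, -0.3095, 0.0571]
ee_rot: [0.982, 0.189, -0.001, -0.001]
ft_force: [-0.7, 1.0, 0.7]
grip_width: 1.0
```

>>> arm_command --targets "0 0 0 0 0 0; 0 0 0 0 0 0; 0 0 0 0 0 0; 0 0 0 0 0 0" --grip 40 --squeeze 25

```text
clock: 3.92
position: [0.5464, -0.3101, 0.0594]
ee_rot: [0.982, 0.189, 0.001, 0.001]
ft_force: [-0.2, -0.3, 6.6]
grip_width: 0.703
```

```bash
python3 go.py .5455 -.310 .058; python3 -c "
from h import *
p=manip.camera('scene')
cv2.imwrite('pics/s2.png',cv2.resize(p['frame'][120:260,150:350,::-1],None,fx=4,fy=4,interpolation=cv2.INTER_CUBIC))"
```

```text
clock 3.925 pos [ 0.5464 -0.3101  0.0594] F [-0.2036 -0.3444  6.5697] w 60.01231541658614 q [ 0.6461  0.5048 -0.2608  1.6287  0.1466  1.0254 -0.8506]
yaw of jaw axis deg -68.2404938636806 z [ 0.0016 -0.0009 -1.    ]
shift mm [-0.815  -0.4216  1.4033]
```

View pics/s2.png

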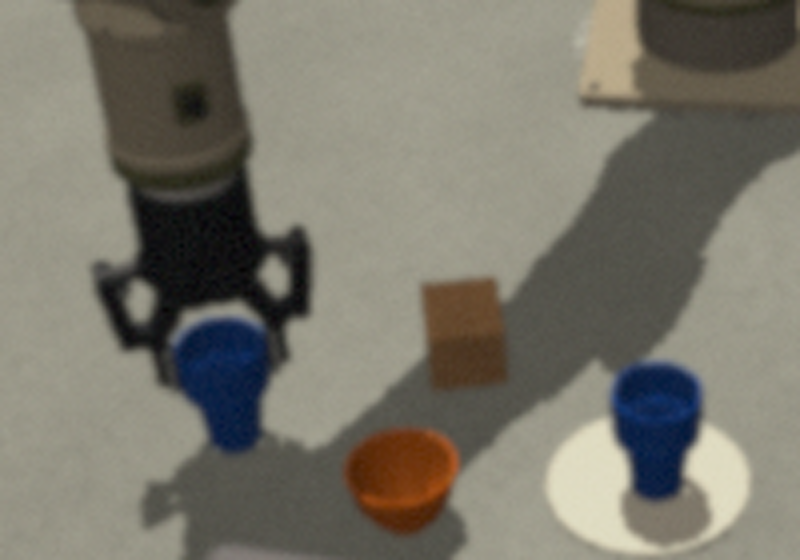

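>>> arm_command --targets "0 0 -40 0 0 0; 0 0 -45 0 0 0; 0 0 -36 0 0 0; 0 0 0 0 0 0; 0 0 0 0 0 0"

```text
clock: 4.6
position: [0.5453, -0.3096, 0.1785]
ee_rot: [0.982, 0.189, -0.0, -0.0]
ft_force: [-0.4, -0.2, -1.8]
grip_width: 0.705
```

```bash
python3 go.py .578 -.0142 .18 -68.2
```

```text
clock 4.6 pos [ 0.5453 -0.3096  0.1785] F [-0.3636 -0.1933 -1.7996] w 60.17755385287975 q [ 0.6562  0.3896 -0.2736  1.5225  0.1086  1.2454 -0.8237]
yaw of jaw axis deg -68.23567078496208 z [-0.001   0.0003 -1.    ]
shift mm [ 139.886  -262.2108   -1.4294]
turn tool [-0.0007  0.0008 -0.0006] shift in final frame [ 140.0502 -262.1227   -1.4964]
```

>>> arm_command --targets "14 -26 0 0 0 0; 20 -38 0 0 0 0; 20 -38 0 0 0 0; 20 -38 0 0 0 0; 20 -38 0 0 0 0"

```text
clock: 5.22
position: [0.5662, -0.1082, 0.1777]
ee_rot: [0.982, 0.189, -0.001, -0.0]
ft_force: [0.6, -0.0, -0.2]
grip_width: 0.704
```

>>> arm_command --targets "20 -38 0 0 0 0; 16 -30 0 0 0 0; 10 -16 0 0 0 0; 0 0 0 0 0 0; 0 0 0 0 0 0"

```text
clock: 5.85
position: [0.5785, -0.0165, 0.1789]
ee_rot: [0.982, 0.188, -0.0, 0.0]
ft_force: [-0.4, -0.5, -0.3]
grip_width: 0.701
```

```bash
python3 go.py .578 -.0142 .18 -68.2
cat > chk.py <<'E'
from fit import *
import sys
z=float(sys.argv[1]); s=manip.camera('scene'); t=manip.camera('top'); o=manip.get_obs(); P=o['position']
H=[(.03,.049,.03,.085),(.018,0,.023,.049)]
for nm,x,y,z0 in(('base',.5755,-.0147,.004),('held',P[0],P[1],z)):
    try: print(nm,fitcup([s],x,y,z0))
    except Exception as e: print(e)
x,y=300,150
im=cv2.resize(s['frame'][y-50:y+110,x-90:x+110,::-1],None,fx=4,fy=4,interpolation=cv2.INTER_CUBIC); cv2.imwrite('pics/%s.png'%sys.argv[2],im[:600])
im=cv2.resize(t['frame'][170:270,270:410,::-1],None,fx=5,fy=5,interpolation=cv2.INTER_CUBIC); cv2.imwrite('pics/%st.png'%sys.argv[2],im)
E
python3 chk.py .119 s3
```

```text
clock 5.85 pos [ 0.5785 -0.0165  0.1789] F [-0.4141 -0.4605 -0.3164] w 59.8286706438207 q [ 0.3077  0.3045 -0.4292  1.648   0.1342  1.219  -1.3435]
yaw of jaw axis deg -68.35320103605083 z [-0.0007 -0.0009 -1.    ]
shift mm [ 0.401  -2.3291 -1.1515]
turn tool [ 0.0006  0.001  -0.0027] shift in final frame [ 0.4084 -2.3286 -1.1498]
base (array([ 0.5694, -0.0146]), np.float64(144.75525652526807))
held (array([ 0.5795, -0.0139]), np.float64(210.55650732624204))
```

View pics/s3.png

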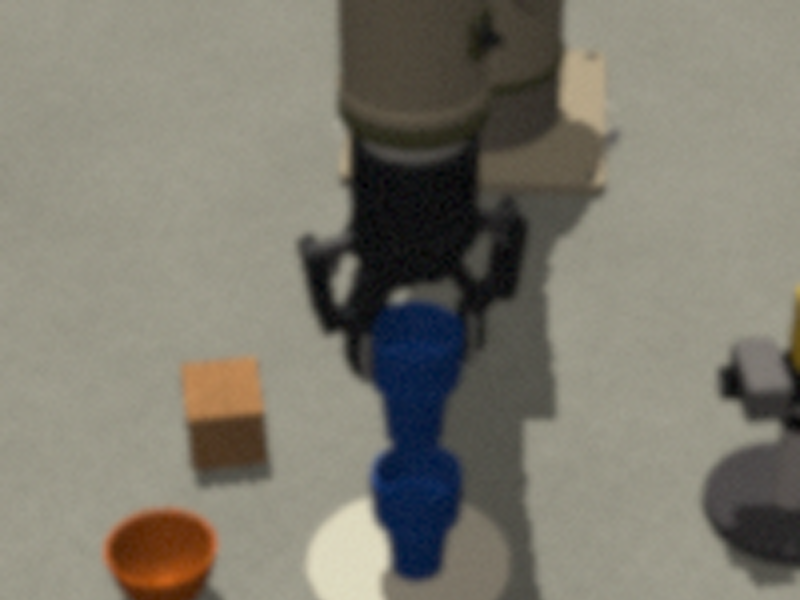

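View pics/s3t.png

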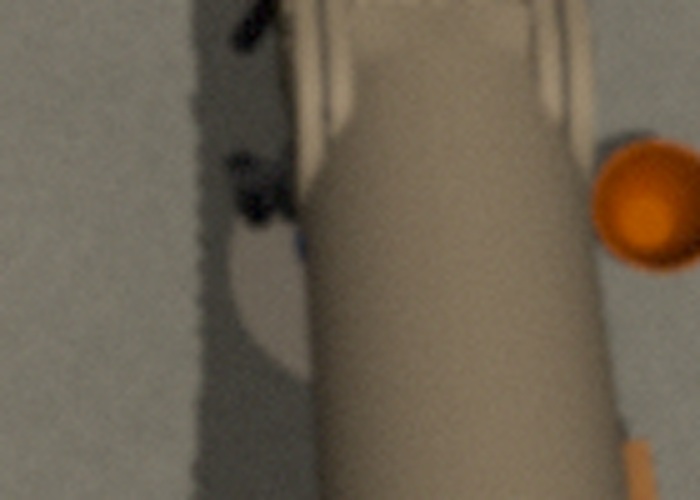

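```bash
cat > jf.py <<'E'
from fit import *
import sys
z=float(sys.argv[1]); s=manip.camera('scene'); P=manip.get_obs()['position']
c=proj(s,[P[0],P[1],.1])[0]; b=(int(c[0])-30,int(c[1])-45,60,90)
f=s['frame'][b[1]:b[1]+90,b[0]:b[0]+60].astype(float); m=np.clip((f[:,:,2]-f[:,:,0]+5)/45,0,1)
W=np.ones_like(m)
def cost(v): return ((np.maximum(sil(s,CUP,v[0],v[1],z,box=b),sil(s,CUP,v[2],v[3],.004,box=b))-m)**2).sum()
x0=np.array([P[0],P[1],.5755,-.0147])
r=minimize(cost,x0,method='Nelder-Mead',options=dict(initial_simplex=np.r_[[x0],x0+.006*np.eye(4)],xatol=1e-4,fatol=1e-3)); print(P,r.x,r.fun, 'held-base mm',(r.x[:2]-r.x[2:])*1000)
E
python3 jf.py .119
```

```text
[ 0.5786 -0.0162  0.1792] [ 0.5756 -0.014   0.5739 -0.0142] 38.95039002093212 held-base mm [1.7458 0.1827]
```

>>> arm_command --targets "0 -1 10 0 0 0; 0 0 10 0 0 0; 0 0 6 0 0 0; 0 0 0 0 0 0; 0 0 0 0 0 0"

```text
clock: 6.62
position: [0.5784, -0.0136, 0.1535]
ee_rot: [0.982, 0.189, 0.0, 0.0]
ft_force: [-0.1, -0.5, -1.4]
grip_width: 0.707
```

```bash
python3 go.py .578 -.0152 .1; python3 jf.py .094;python3 chk.py .094 s4 >/dev/null
```

```text
clock 6.625 pos [ 0.5784 -0.0136  0.1535] F [-0.1374 -0.5055 -1.3891] w 60.33660429391457 q [ 0.3022  0.3261 -0.429   1.6775  0.1454  1.1692 -1.3547]
yaw of jaw axis deg -68.23439156585455 z [ 0.0004 -0.0001 -1.    ]
shift mm [-1.0057  1.3297 53.5307]
[ 0.5785 -0.0136  0.1536] [ 0.5758 -0.0111  0.5731 -0.0143] 40.487393737451406 held-base mm [2.7718 3.2166]
```

View pics/s4.png

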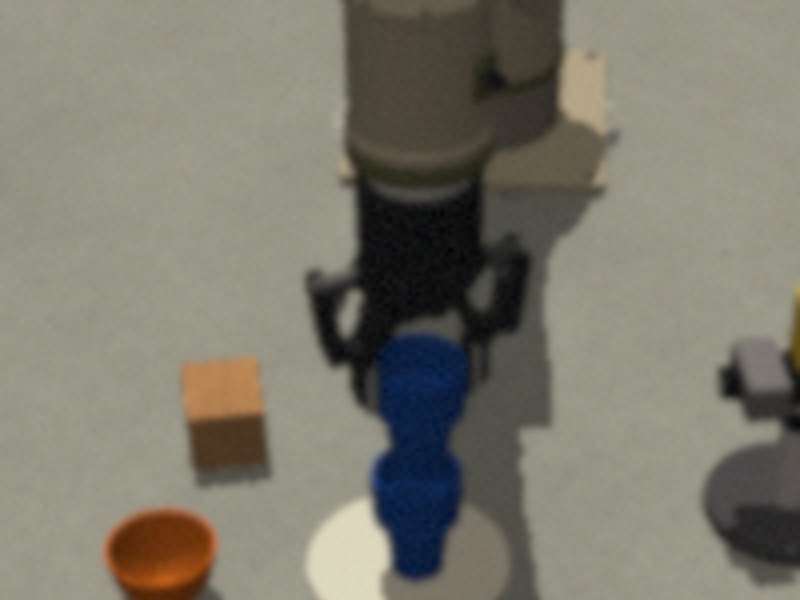

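```bash
python3 go.py .5773 -.0161 .1535
python3 - <<'E'
from h import *
s=manip.camera('scene')
for z in (0.004,.089,.1,.14,.18): print(proj(s,[.5755,-.0147,z])[0])
E
```

```text
clock 6.775 pos [ 0.5785 -0.0136  0.1536] F [-0.427   0.0672 -0.6107] w 60.03006851825513 q [ 0.3022  0.3259 -0.429   1.6775  0.1454  1.1692 -1.3548]
yaw of jaw axis deg -68.24030497705341 z [ 0.0006 -0.0001 -1.    ]
shift mm [-1.9974  1.8888  0.1441]
[313.70599799 239.83156364]
[313.60127303 216.48284102]
[313.58676425 213.31489353]
[313.53198009 201.49115138]
[313.47380996 189.16603662]
```

>>> arm_command --targets "-2 2 0 0 0 0; 0 0 5 0 0 0; 0 0 5 0 0 0; 0 0 5 0 0 0; 0 0 0 0 0 0"

```text
clock: 7.45
position: [0.5768, -0.0162, 0.1377]
ee_rot: [0.982, 0.189, -0.0, -0.0]
ft_force: [0.4, 0.8, -0.6]
grip_width: 0.708
```

```bash
python3 go.py .5773 -.0161 .1; python3 jf.py .0785;python3 chk.py .0785 s5 >/dev/null
```

```text
clock 7.45 pos [ 0.5768 -0.0162  0.1377] F [ 0.3551  0.8252 -0.561 ] w 60.46876261942906 q [ 0.304   0.339  -0.4259  1.6967  0.1517  1.1396 -1.3551]
yaw of jaw axis deg -68.23452129158117 z [-0.001  0.    -1.   ]
shift mm [ 0.51    0.1182 37.6652]
[ 0.577  -0.0161  0.138 ] [ 0.5753 -0.0133  0.5728 -0.0142] 43.138695373574265 held-base mm [2.5566 0.8954]
```

View pics/s5.png

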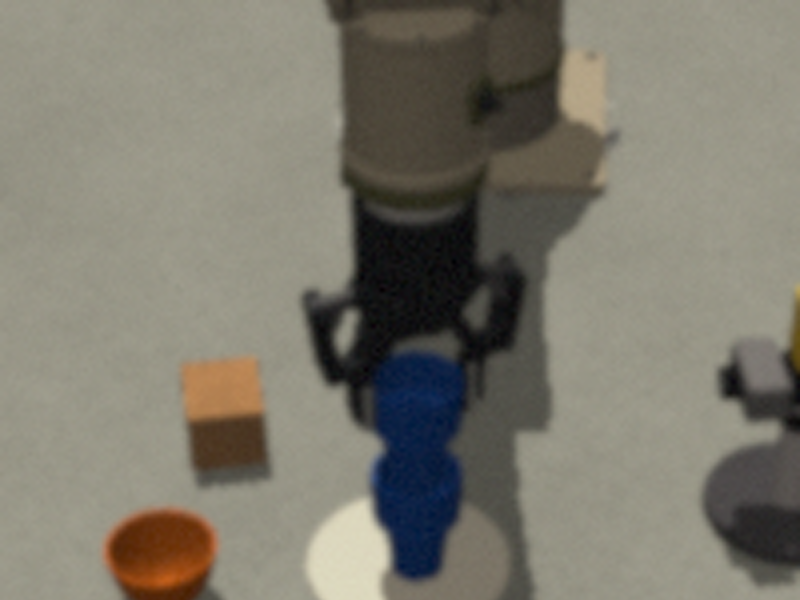

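>>> arm_command --targets "-1 1 5 0 0 0; 0 0 6 0 0 0; 0 0 6 0 0 0; 0 0 6 0 0 0; 0 0 0 0 0 0"

```text
clock: 8.22
position: [0.5764, -0.0175, 0.1148]
ee_rot: [0.982, 0.189, -0.0, -0.0]
ft_force: [0.1, 0.7, -0.6]
grip_width: 0.706
```

```bash
python3 go.py .5773 -.0161 .1; python3 jf.py .0565
```

```text
clock 8.225 pos [ 0.5764 -0.0175  0.1148] F [ 0.0988  0.7445 -0.6364] w 60.25240543573171 q [ 0.3019  0.3618 -0.4216  1.7197  0.1635  1.0956 -1.3616]
yaw of jaw axis deg -68.23651190045283 z [-0.0006  0.0001 -1.    ]
shift mm [ 1.347  -0.9272 14.7824]
[ 0.5765 -0.0174  0.1151] [ 0.5768 -0.0142  0.5711 -0.0149] 38.26726643598616 held-base mm [5.6736 0.7611]
```

>>> arm_command --targets "0 0 4 0 0 0; 0 0 4 0 0 0; 0 0 3 0 0 0; 0 0 2 0 0 0; 0 0 0 0 0 0"

```text
clock: 8.9
position: [0.5772, -0.0172, 0.1027]
ee_rot: [0.982, 0.189, 0.001, 0.0]
ft_force: [0.9, 1.6, 3.5]
grip_width: 0.706
```

```bash
python3 go.py .5773 -.0161 .1; python3 chk.py .042 s6
```

```text
clock 8.9 pos [ 0.5772 -0.0172  0.1027] F [0.9124 1.6456 3.4858] w 60.26912377105971 q [ 0.2991  0.3754 -0.4194  1.7298  0.1708  1.071  -1.3671]
yaw of jaw axis deg -68.22446279068662 z [ 0.0014  0.0003 -1.    ]
shift mm [ 0.4957 -0.9564  2.7098]
base (array([ 0.5383, -0.0175]), np.float64(152.66228202827972))
held (array([ 0.5822, -0.0147]), np.float64(132.93622623777182))
```

View pics/s6.png

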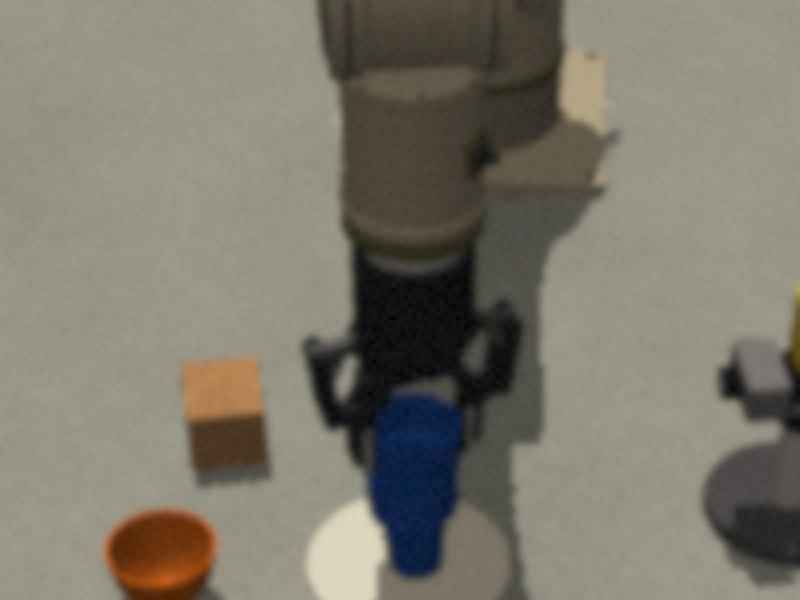

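>>> arm_command --targets "0 0 2 0 0 0; 0 0 0 0 0 0"

```text
clock: 9.25
position: [0.5779, -0.0169, 0.1015]
ee_rot: [0.982, 0.189, 0.002, 0.0]
ft_force: [1.8, 1.9, 7.4]
grip_width: 0.706
```

>>> arm_command --targets "0 0 2 0 0 0; 0 0 0 0 0 0"

```text
clock: 9.5
position: [0.5786, -0.0164, 0.1003]
ee_rot: [0.982, 0.189, 0.003, -0.0]
ft_force: [2.3, 3.2, 12.5]
grip_width: 0.707
```

>>> arm_command --targets "0 0 -1 0 0 0; 0 0 0 0 0 0; 0 0 0 0 0 0; 0 0 0 0 0 0" --grip 85.4

```text
clock: 10.0
position: [0.5763, -0.0176, 0.099]
ee_rot: [0.982, 0.189, -0.0, -0.0]
ft_force: [-0.0, -0.4, 0.6]
grip_width: 1.0
```

```bash
python3 go.py .5773 -.0161 .1; python3 chk.py .04 s7
```

```text
clock 10.0 pos [ 0.5763 -0.0176  0.099 ] F [-0.0041 -0.4015  0.5648] w 85.4096831606452 q [ 0.2987  0.3793 -0.4183  1.7334  0.1728  1.066  -1.3684]
yaw of jaw axis deg -68.24659299537811 z [-0.0007 -0.0001 -1.    ]
shift mm [ 1.4991 -1.0691 -1.0266]
base (array([ 0.5443, -0.0169]), np.float64(136.55638600538254))
held (array([ 0.5852, -0.0138]), np.float64(113.65132214105685))
```

View pics/s7.png

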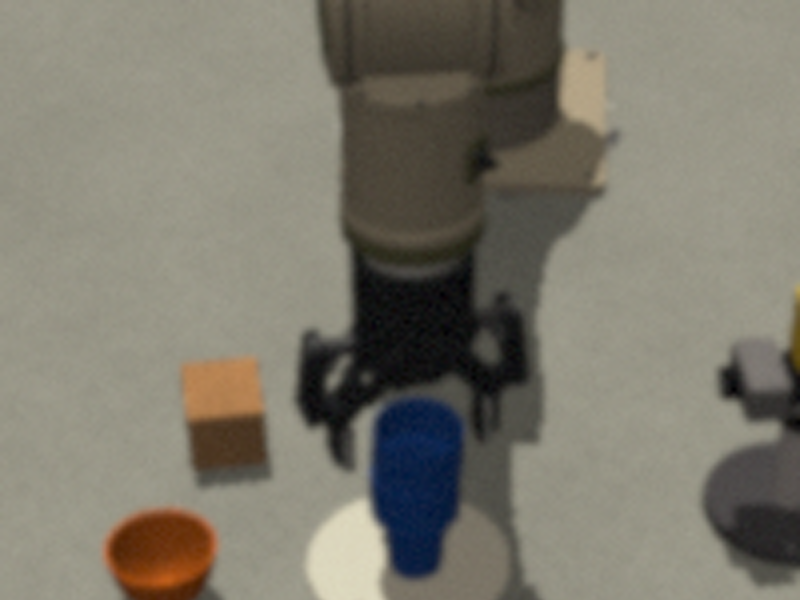

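>>> arm_command --targets "0 0 -10 0 0 0; 0 0 -25 0 0 0; 0 0 -40 0 0 0; 0 0 -40 0 0 0; 0 0 -30 0 0 0"

```text
clock: 10.72
position: [0.5769, -0.0174, 0.2471]
ee_rot: [0.982, 0.189, 0.001, 0.0]
ft_force: [0.2, -0.3, 0.2]
grip_width: 1.0
```

```bash
python3 go.py .5035 .241 .25 7.5
cat > nest.py <<'E'
from fit import *
s=manip.camera('scene'); 
ST=CUP+[(.03,.085,.03,.121)]
NS=CUP+[(.03,.085,.03,.121)]
print('stack scene',fitcup([s],.5755,-.016,.004,ST)); print('z+5', fitcup([s],.5755,-.016,.004,CUP+[(.03,.085,.03,.126)]))
for z in (.115,.118,.121,.124,.128): print(z,fitcup([s],.5755,-.016,.004,CUP+[(.03,.085,.03,z)])[1])
E
python3 nest.py;python3 chk.py .04 s8
```

```text
clock 10.725 pos [ 0.5769 -0.0174  0.2471] F [ 0.2049 -0.3121  0.1636] w 85.36918888498562 q [ 0.3168  0.2524 -0.4349  1.5643  0.1086  1.3465 -1.3208]
yaw of jaw axis deg -68.23174354584783 z [ 0.0023 -0.0002 -1.    ]
shift mm [  27.645  -267.1753   -3.1287]
turn tool [ 0.0022 -0.0011 -1.3218] shift in final frame [265.7485 -39.0635  -2.9101]
stack scene (array([ 0.5729, -0.0147]), np.float64(28.75034388483062))
z+5 (array([ 0.5714, -0.0149]), np.float64(41.20153445256098))
0.115 16.763615703361957
0.118 20.940404118074245
0.121 28.75034388483062
0.124 36.808752189328885
0.128 44.55321970182408
base (array([ 0.5423, -0.0169]), np.float64(131.94147550087573))
held (array([ 0.5837, -0.0139]), np.float64(101.0407467213465))
```

View pics/s8.png

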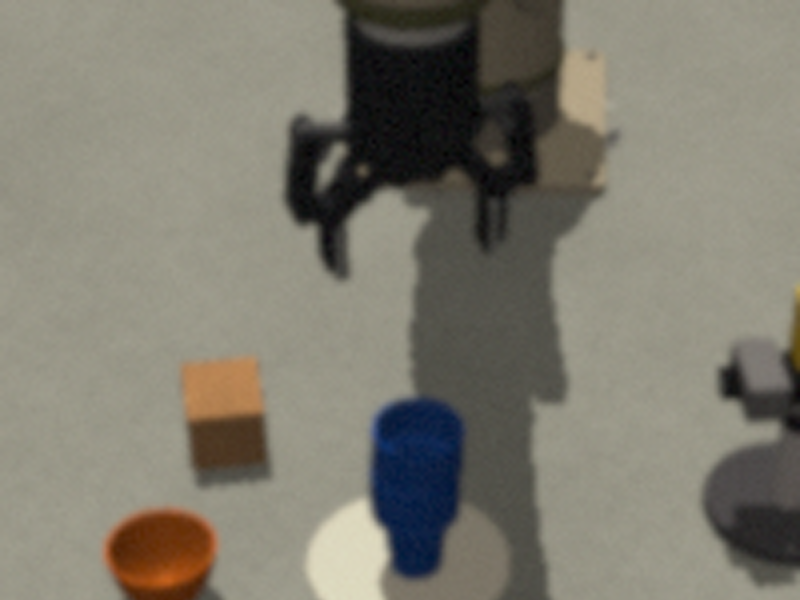

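>>> arm_command --targets "5 -53 0 0 0 0; 5 -53 0 0 0 0; 6 -53 0 0 0 0; 6 -54 0 0 0 0; 6 -54 0 0 0 0"

```text
clock: 11.5
position: [0.5026, 0.2421, 0.2437]
ee_rot: [0.982, 0.189, -0.0, 0.0]
ft_force: [0.5, 0.4, 0.0]
grip_width: 0.999
```

>>> arm_command --targets "0 0 0 0 0 -0.17; 0 0 0 0 0 -0.17; 0 0 0 0 0 -0.17; 0 0 0 0 0 -0.17; 0 0 0 0 0 -0.16"

```text
clock: 12.12
position: [0.5032, 0.2406, 0.2435]
ee_rot: [0.818, 0.575, -0.001, -0.0]
ft_force: [0.0, 0.5, -0.2]
grip_width: 0.997
```

>>> arm_command --targets "0 0 0 0 0 -0.16; 0 0 0 0 0 -0.16; 0 0 0 0 0 -0.16; 0 0 0 0 0 0"

```text
clock: 12.62
position: [0.5033, 0.2406, 0.2436]
ee_rot: [0.66, 0.751, -0.001, -0.0]
ft_force: [0.1, 1.1, 0.5]
grip_width: 1.001
```

```bash
python3 go.py .5035 .241 .15 7
python3 - <<'E'
from h import *
s=manip.camera('scene'); t=manip.camera('top')
cv2.imwrite('pics/s9.png',cv2.resize(s['frame'][100:250,330:480,::-1],None,fx=4,fy=4,interpolation=cv2.INTER_CUBIC))
cv2.imwrite('pics/t9.png',t['frame'][:,:,::-1])
E
```

```text
clock 12.625 pos [0.5033 0.2406 0.2436] F [0.1463 1.0967 0.5004] w 85.45887272944461 q [ 0.1242  0.2668 -0.7681  1.6027  0.1885  1.3499 -0.5397]
yaw of jaw axis deg 7.339846589852806 z [-0.0012 -0.0004 -1.    ]
shift mm [ 0.3661  0.392  93.5744]
turn tool [-0.0012  0.0003  0.0059] shift in final frame [ 0.3445  0.2755 93.5749]
```

View pics/s9.png

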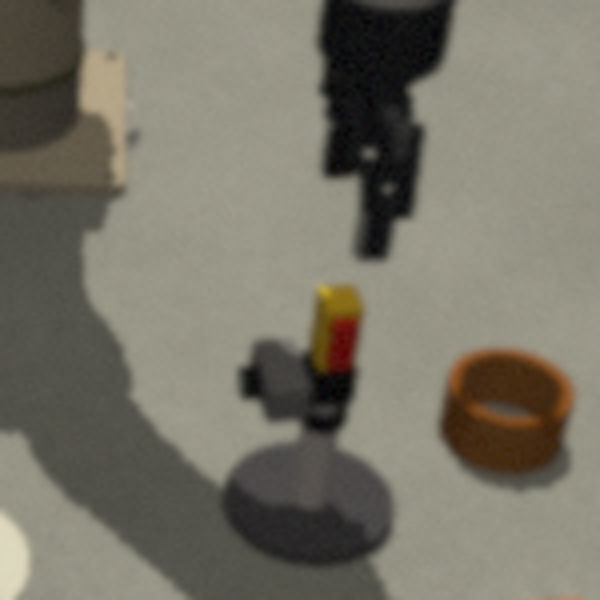

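View pics/t9.png

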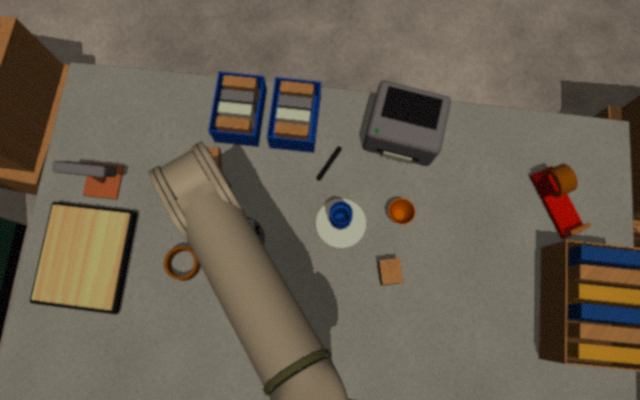

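Run:
```python
from h import *
s=manip.camera('scene')
a=np.radians(7.3);u=np.array([np.cos(a),np.sin(a),0])
P=manip.get_obs()['position']
for d in(.0427,.057):
  for dz in (-.008,0,.005): print(d,dz,(proj(s,P+u*d+[0,0,dz])[0]-[330,100])*4+2)
for X in ([.5035,.241,.187],[.5035,.241,.161]): print((proj(s,X)[0]-[330,100])*4+2)
```

```text
0.0427 -0.008 [363.77583949 274.00017913]
0.0427 0 [365.5975773  263.33957725]
0.0427 0.005 [366.74484579 256.62891994]
0.057 -0.008 [369.09383988 287.83172676]
0.057 0 [370.95447518 277.13489875]
0.057 0.005 [372.12631062 270.4010585 ]
[338.76005922 296.87326513]
[333.58491855 328.87038218]
```

>>> arm_command --targets "-1 1 20 0 0 0; 0 0 25 0 0 0; 0 0 25 0 0 0; 0 0 20 0 0 0; 0 0 0 0 0 0"

```text
clock: 13.4
position: [0.504, 0.2396, 0.153]
ee_rot: [0.66, 0.751, -0.001, -0.001]
ft_force: [-0.1, -1.3, 0.2]
grip_width: 1.003
```

```bash
python3 go.py .504 .24 .151 7
python3 - <<'E'
from h import *
s=manip.camera('scene')
cv2.imwrite('pics/s10.png',cv2.resize(s['frame'][100:250,330:480,::-1],None,fx=4,fy=4,interpolation=cv2.INTER_CUBIC))
E
```

```text
clock 13.4 pos [0.504  0.2396 0.153 ] F [-0.1188 -1.2953  0.233 ] w 85.62702612630699 q [ 0.1025  0.3447 -0.7475  1.716   0.2502  1.1818 -0.5838]
yaw of jaw axis deg 7.344216495810673 z [-0.0023 -0.0009 -1.    ]
shift mm [0.3936 0.0371 1.9843]
turn tool [-0.0024  0.0006  0.006 ] shift in final frame [0.3925 0.0299 1.9847]
```

View pics/s10.png

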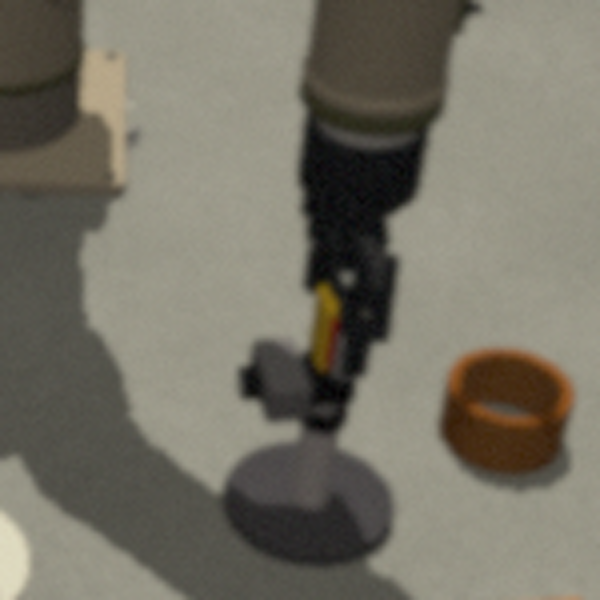

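>>> arm_command --targets "-2 0 2 0 0 0; 0 0 0 0 0 0"

```text
clock: 13.7
position: [0.5054, 0.2379, 0.1529]
ee_rot: [0.66, 0.751, 0.0, 0.0]
ft_force: [-0.2, -0.2, -0.2]
grip_width: 0.999
```

>>> arm_command --targets "0 0 0 0 0 0; 0 0 0 0 0 0; 0 0 0 0 0 0; 0 0 0 0 0 0; 0 0 0 0 0 0" --grip 20 --squeeze 40

```text
clock: 14.32
position: [0.5048, 0.238, 0.1529]
ee_rot: [0.66, 0.751, -0.0, 0.0]
ft_force: [-3.8, -3.0, 8.3]
grip_width: 0.343
```

```bash
python3 go.py .504 .24 .28 7
python3 - <<'E'
from h import *
print(manip.get_obs()['torque'])
s=manip.camera('scene')
cv2.imwrite('pics/s11.png',cv2.resize(s['frame'][100:250,330:480,::-1],None,fx=4,fy=4,interpolation=cv2.INTER_CUBIC))
E
```

```text
clock 14.325 pos [0.5048 0.238  0.1529] F [-3.8265 -2.9617  8.3337] w 29.29714010015059 q [ 0.1059  0.3431 -0.7475  1.718   0.2505  1.1792 -0.5798]
yaw of jaw axis deg 7.413348172795071 z [-0.0001 -0.0006 -1.    ]
shift mm [   1.9915   -0.513  -127.0925]
turn tool [-0.0002  0.0006  0.0072] shift in final frame [   2.0663   -0.5034 -127.0914]
[-0.49646265  0.74941754  0.17079002]
```

View pics/s11.png

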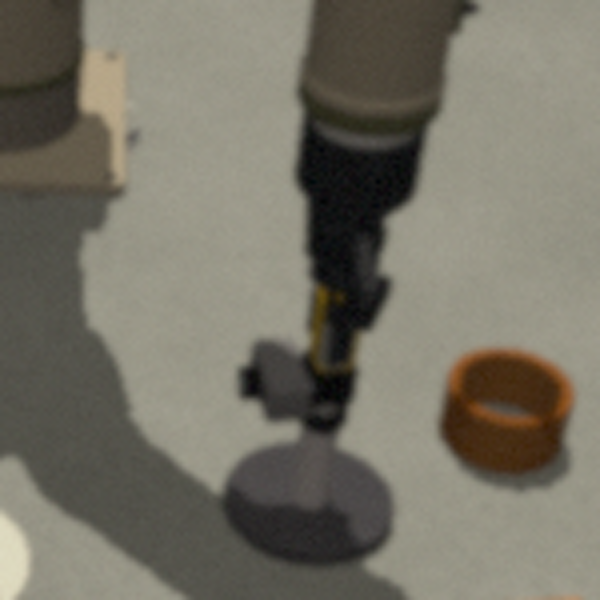

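>>> arm_command --targets "0 0 -5 0 0 0; 0 0 -8 0 0 0; 0 0 -8 0 0 0; 0 0 0 0 0 0" --squeeze 60

```text
clock: 14.88
position: [0.5047, 0.238, 0.1738]
ee_rot: [0.66, 0.751, -0.0, 0.0]
ft_force: [-2.2, -0.7, -2.1]
grip_width: 0.334
```

>>> arm_command --targets "0 0 -8 0 0 0; 0 0 -10 0 0 0; 0 0 -10 0 0 0; 0 0 -8 0 0 0; 0 0 0 0 0 0"

```text
clock: 15.5
position: [0.5049, 0.238, 0.2101]
ee_rot: [0.66, 0.751, -0.0, 0.0]
ft_force: [-5.1, -1.0, -2.5]
grip_width: 0.333
```

```bash
python3 go.py .504 .24 .283 7
```

```text
clock 15.5 pos [0.5049 0.238  0.2101] F [-5.1348 -0.9749 -2.5313] w 28.45421456732502 q [ 0.1228  0.2904 -0.7618  1.6495  0.2078  1.2851 -0.5481]
yaw of jaw axis deg 7.389486749888764 z [ 0.0002 -0.0003 -1.    ]
shift mm [  2.0874  -0.6049 -72.8703]
turn tool [0.0001 0.0003 0.0068] shift in final frame [  2.1072  -0.629  -72.8695]
```

>>> arm_command --targets "0 0 -8 0 0 0; 0 0 -10 0 0 0; 0 0 -10 0 0 0; 0 0 -10 0 0 0; 0 0 -8 0 0 0"

```text
clock: 16.12
position: [0.5049, 0.238, 0.256]
ee_rot: [0.66, 0.751, -0.0, 0.0]
ft_force: [-4.6, -1.3, -5.4]
grip_width: 0.334
```

>>> arm_command --targets "0 0 -8 0 0 0; 0 0 -8 0 0 0; 0 0 -4 0 0 0; 0 0 0 0 0 0"

```text
clock: 16.62
position: [0.5049, 0.2381, 0.2761]
ee_rot: [0.66, 0.751, 0.0, 0.0]
ft_force: [-5.8, -2.7, -2.6]
grip_width: 0.335
```

```bash
python3 go.py .504 .24 .283 7;python3 - <<'E'
from h import *
s=manip.camera('scene')
cv2.imwrite('pics/s12.png',cv2.resize(s['frame'][80:240,330:480,::-1],None,fx=3.7,fy=3.7,interpolation=cv2.INTER_CUBIC))
E
```

```text
clock 16.625 pos [0.5049 0.2381 0.2761] F [-5.7588 -2.7296 -2.5986] w 28.592594584000214 q [ 0.1314  0.248  -0.7702  1.5529  0.1742  1.4111 -0.5221]
yaw of jaw axis deg 7.3920540706107865 z [ 0.0002 -0.0001 -1.    ]
shift mm [ 2.0503 -0.6645 -6.9106]
turn tool [0.0002 0.0002 0.0068] shift in final frame [ 2.0468 -0.68   -6.9101]
```

View pics/s12.png

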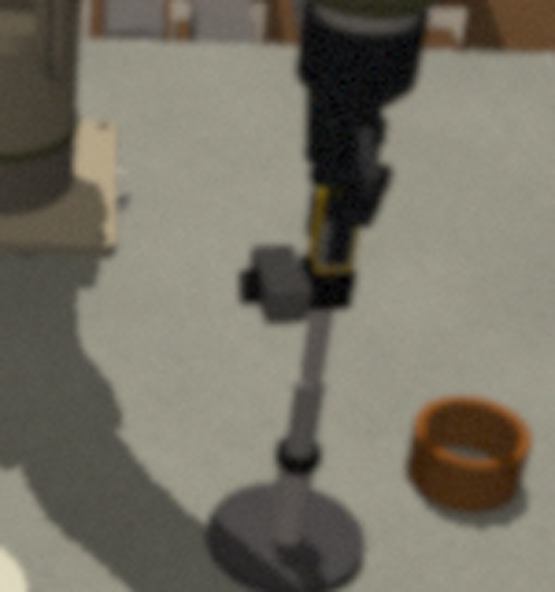

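Grip and both tube sections are coming up; 7 mm remain. Now I approach the stop slowly, watching the force.

>>> arm_command --targets "0 0 -3 0 0 0; 0 0 -2 0 0 0; 0 0 0 0 0 0"

```text
clock: 17.05
position: [0.5049, 0.238, 0.2808]
ee_rot: [0.66, 0.751, -0.0, 0.0]
ft_force: [-4.8, -2.6, -2.5]
grip_width: 0.335
```

>>> arm_command --targets "0 0 -2 0 0 0; 0 0 0 0 0 0; 0 0 0 0 0 0"

```text
clock: 17.42
position: [0.5049, 0.238, 0.2827]
ee_rot: [0.66, 0.751, -0.0, 0.0]
ft_force: [-5.4, -2.2, -2.8]
grip_width: 0.336
```

>>> arm_command --targets "0 0 -2 0 0 0; 0 0 0 0 0 0; 0 0 0 0 0 0"

```text
clock: 17.8
position: [0.5048, 0.2378, 0.2834]
ee_rot: [0.66, 0.751, -0.001, -0.0]
ft_force: [-1.7, -0.3, -19.1]
grip_width: 0.337
```

>>> arm_command --targets "0 0 0 0 0 0; 0 0 0 0 0 0; 0 0 0 0 0 0; 0 0 0 0 0 0; 0 0 0 0 0 0" --squeeze 70

```text
clock: 18.42
position: [0.5047, 0.2378, 0.2836]
ee_rot: [0.66, 0.751, -0.001, -0.0]
ft_force: [-1.7, -0.1, -26.1]
grip_width: 0.332
```

```bash
python3 go.py .504 .24 .283 7;python3 - <<'E'
from h import *
s=manip.camera('scene'); save(s,'s13.png')
t=manip.camera('top'); save(t,'t13.png')
a=cv2.resize(s['frame'][60:240,280:480,::-1],None,fx=3.3,fy=3.3,interpolation=cv2.INTER_CUBIC)
cv2.imwrite('pics/s13z.png',a)
R=s['frame'];np.set_printoptions(precision=4,suppress=True)
for n in('base_cup','grip','tub','carton'):
    for r in manip.search_frame(s,n)[:2]: print(n,round(r['p'],2),toworld(s,r['xyz']))
E
python3 nest.py
```

```text
clock 18.425 pos [0.5047 0.2378 0.2836] F [ -1.7092  -0.0624 -26.1363] w 28.360302915599604 q [ 0.1317  0.2449 -0.7705  1.5404  0.1713  1.427  -0.5196]
yaw of jaw axis deg 7.393348720009647 z [-0.0011 -0.0005 -1.    ]
shift mm [ 2.2791 -0.4446  0.5518]
turn tool [-0.0011  0.0004  0.0069] shift in final frame [ 2.2758 -0.4609  0.5522]
base_cup 0.61 [ 0.5946 -0.0129  0.0619]
base_cup 0.28 [ 0.5901 -0.0269  0.005 ]
grip 0.65 [0.5154 0.2286 0.2571]
grip 0.27 [ 0.5993 -0.1847  0.0334]
tub 0.89 [ 0.5966 -0.1829  0.0342]
carton 0.57 [ 0.4795 -0.1548  0.0462]
stack scene (array([ 0.5711, -0.0152]), np.float64(36.28054338075099))
z+5 (array([ 0.5707, -0.0152]), np.float64(45.63874407279252))
0.115 27.892477252338843
0.118 30.85706523132129
0.121 36.28054338075099
0.124 42.17651159810329
0.128 48.408458285274904
```

View pics/s13z.png

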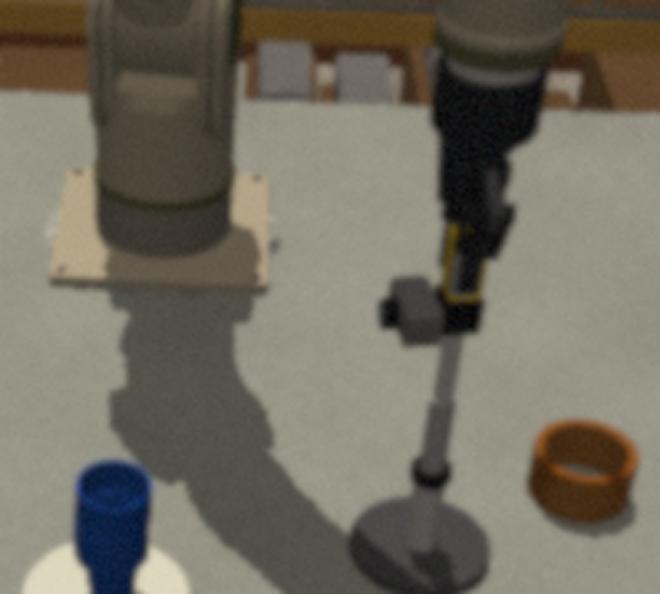

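View pics/s13.png

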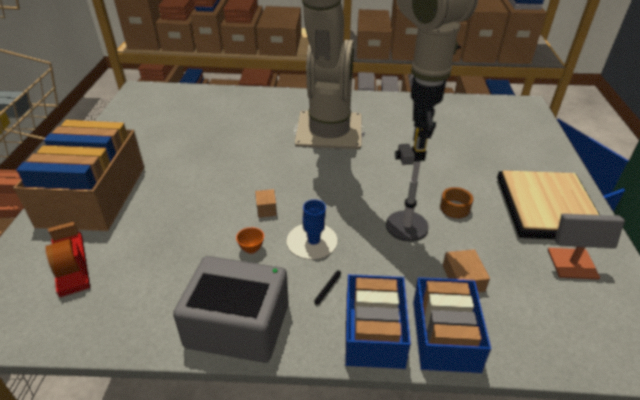

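View pics/t13.png

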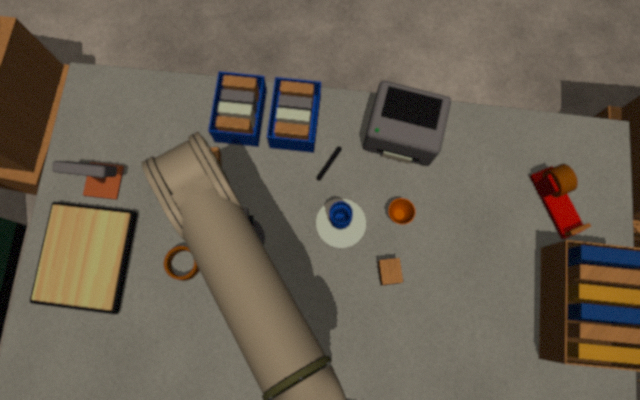

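>>> arm_command --targets "0 0 0 0 0 0; 0 0 0 0 0 0; 0 0 0 0 0 0; 0 0 0 0 0 0; 0 0 0 0 0 0"

```text
clock: 19.4
position: [0.5048, 0.2378, 0.2836]
ee_rot: [0.66, 0.751, -0.001, -0.0]
ft_force: [-1.7, 1.1, -25.7]
grip_width: 0.33
```

Steady: 26 N pull against the stop, with no slip and no drift.

```bash
python3 -c "
from workcell import manip
print(manip.hand_in()); o=manip.get_obs(); print(o['position'],o['ft_force'],o['grip_width'])"
```

```text
the job is handed in; nothing more can be done
None
the job is handed in; nothing more can be done
```

I nested the loose blue cup into the one on the plate. Then I squeezed the red button, pulled the post up past its first stop to the second, and handed the job in still holding the grip, at about 19.6 s.

**Post:**
- The grip rose 130.6 mm from its start, against 130 mm expected.
- The force jumped to about 26 N against the end stop and stayed there for the last second.
- The jaws stood at about 28.3 mm, so the button was fully in, and the grip did not slip or sink.

**Cups:** In the last pictures the pair stands upright on the plate, and the upper cup's step appears to sit on the lower cup's rim.

**Bystanders:** The tub and carton measured within about 3 mm of where they started. The marker and tape roll look untouched. The parcel does too, though the arm half hid it in the last top view.

**Checks that disagreed:**
- The two cameras differed by about 5 mm in x.
- The gripper appeared about 2 mm too far left against the scene camera, so I corrected by the picture.
- The silhouette fit of the nested pair was poor in height. It fitted slightly better at 3–6 mm below nominal, probably because of the dark cup interior.
- The lower cup may have shifted by 1–2 mm on the plate while nesting.

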